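# Seat the slim filter funnel in the stand's conical seal

### The arm

A 7-joint arm with a two-finger parallel gripper is mounted at the origin on the work surface; the furniture and walls round the work are solid. World frame = base frame: x ahead of the robot, y to its left, z up, the work surface at z = 0. Lengths are in m, angles in rad, forces in N, time in s.
With the tool pointing down it reaches from about 0.4 to 0.875 m from the base axis. Payload 6.5 kg.
Tool frame: the origin (TCP) lies at the very end of the fingers, on their centre line; the grasp point (between the pads) lies 19 mm behind it; x points along the fingers, y is the direction in which the jaws open and shut, and the axes are right-handed (so a half turn about x gives the same grasp; the last joint's range is limited). The gripper opens to 85 mm and grips with 20 to 120 N. Pads are 22 mm wide; open, the fingers measure 114 mm over their backs; the gripper's body (76 mm by 85 mm) begins 54 mm behind the grasp point. The pads swing forward as they close: fully open they stand 13 mm farther back than shut.
Start: joints at [-1.191, 0.536, -0.004, 1.538, 0.003, 1.067, -0.071], TCP at [0.28, 0.586, 0.231] pointing down, gripper open.
Joint ranges: [-2.7, 2.7], [-0.37, 2.16], [-1.27, 1.26], [0.24, 2.4], [-1.31, 4.45], [0.19, 1.91], [-2.76, 2.76]. Speed limits (rad/s): [2.39, 2.39, 3.14, 3.14, 3.14, 3.14, 3.14].

### API

Orientations are given as a rotation vector (axis times angle).
In Python, from workcell import * gives the robot as it stands. The module is installed in compiled form; this text tells all that it offers.
- The arm moves only by the tool servo_tool, never from a script. Its argument "commands" is a list of rows, each a list of 5 numbers: the shift along the tool's x, y, z in mm, then the turn about the tool's x in rad, then the opening in per cent of the stroke, from 0 (shut) to 100 (fully open). A call has 1 to 12 rows; each row shifts and turns the commanded pose from where the row before left it, along the tool's axes as they then stand; what a row does not reach is not made up. A row lasts 1/10 s, in which the tool goes at most 50 mm and 8.59 degrees, less where a joint would pass 70% of its speed; a pose out of reach is approached as far as the arm can. A call with a gripper value outside its range is refused whole. The fingers move at their own pace and stop on an object; "newtons" is the grip in N (left out, the last holds). Time passes only in rows, so rows that do not move let the fingers close. It gives the time, the measured TCP pose, the force and the opening at its end, in the units of the state.
- state(): the state, without advancing time (a new reading comes with each control period).
- snapshot(name): name is "side" or "top" or "wrist"; returns a dict with "pixels" (400x640x3 uint8, red, green, blue), "K" (3x3 intrinsics, pixels), "cam_to_world" (4x4, takes a point from camera to world coordinates). Camera axes: x right, y down, z forward; pixel columns grow to the right and rows downward; lengths in m; the calibration is good to about 2 mm. The wrist camera is an equidistant fisheye: a pixel r from the principal point sees the ray r / f radians off the axis. A picture is of the moment at which its call begins. There is no depth.
- sign_off(): hands the job in, once; it reports no verdict.
The state is a dict: "time": time; "joints": joint angles; "joint_vel": joint speeds; "joint_torque": joint torques, N m; "tcp_pos": TCP position; "ee_rot": TCP orientation; "ft_force": force on the tool from outside, world axes, zero at the start; "torque": the same for the moment, N m; "finger_gap": finger opening in m.
Only numpy, scipy, OpenCV 4.12 (cv2) and the standard library are available. Lean on these libraries where they do the work, as an engineer would, in place of code of your own. Each camera call takes 0.05 s, during which the arm holds its last target.

### The job

Lift the slim lidded funnel out of its rest by the knob, lower it gently into the conical rubber seat of the filter stand, without dropping it, so that it centres itself, and press it down firmly but carefully until the seal ring is fully home in its metal cup. Leave the funnel standing upright in the seat, let go of it, and do not disturb the wide funnel, the marker pen or the mouse.

Things in the scene. Friction and masses are not known exactly. Their poses are not given: they have to be found in the camera images.
- funnel_slim: The funnel to use: white plastic, closed lid, 106 mm tall, about 0.12 kg. Origin at the centre of its lower tip, z up its axis. From the tip up: cone, radius 10 mm at the tip to 24 mm at 56 mm (1 mm of radius per 4 mm of height); flange 60 mm wide at 56-64 mm, lid 52 mm wide at 64-70 mm, round grip knob 24 mm wide at 70-106 mm. Starts upright in its rest.
- knob_top (a point): Centre of the flat top of the slim funnel's knob, 106 mm above the funnel's tip; it may be pushed on.
- rest_slim: Fixed rest of the slim funnel: a grey conical cup of matching taper on an 80 mm foot, mouth 51 mm above the bench. Origin under its centre. The funnel's tip starts 9 mm above the bench; it lifts straight out (45 mm up before moving sideways).
- funnel_wide: Bystander: a similar white lidded funnel with a wider, shorter cone (radius 14 mm at the tip, 34 mm at 40 mm height, flange 76 mm wide, 90 mm tall, same knob). Origin at the tip centre. Stands in its own grey rest; does not fit the seat. Which of the two places holds which funnel changes.
- stand: Fixed filter stand. Origin on the bench below the seat's axis; its x axis points to the steel rod, 120 mm away from the axis (12 mm thick, 220 mm tall, on the side away from the robot). Base plate 12 mm thick, 120 mm wide. A glass beaker, rim 70 mm above the bench, stands below the seat. A clamp head on the rod holds an aluminium cup, 70 mm wide, with the black rubber seal ring inside.
- seat_axis (a point): Point on the seat's vertical axis, 12 mm above the bench: its x and y are the seat's. The seat is the seal ring's conical hole, radius 23 mm at the mouth, 15.5 mm 30 mm lower, the slim cone's taper. Its height is NOT measured (clamp set by hand): with the ring up, the mouth is 147 to 202 mm above the bench, and the nested funnel's tip 52 mm below the mouth. Feel or look for it.
- seal (a joint): How far the seal ring is pushed down in its cup, m: 0 = up (mouth 6 mm above the cup's rim), as at the start; 0.006 = home on a hard stop, flush with the rim. It slides down slowly against about 8 N of friction and stays where left; the funnel's weight does not move it. Push it only through the funnel; more than 25 N between funnel and stand does damage.
- pen: Bystander: a black-and-white marker pen, 116 mm long, lying on the bench.
- mouse: Bystander: a black computer mouse, 112 mm long, lying on the bench.

How it is judged:
By the outcome, as a careful person would: the job done as asked, in the order asked, and still so for the second after the job is handed in, with the robot touching nothing.
It also fails if it takes over 64 s, if anything falls off the work surface, if the arm or the gripper's body presses on something with over 40 N, if the wrist force passes 120 N, or if a joint passes its speed limit or range.

## Working session

There is one attempt and no reset: what is moved stays moved. The work goes in short steps, Python scripts to look and compute and a tool call to move; the robot and the scene stay as the last step left them, time stands still between calls to the robot, and variables do not carry over. Pictures are saved under pics/ and viewed, and the job is handed in when it is done.

Besides the shell and the picture viewer there is one more tool, called after "Request:" as name(argument=value, ...) on one line, values as JSON. servo_tool: Moves the arm, as the interface text tells. Its arguments: {"type":"object","properties":{"commands":{"type":"array"},"newtons":{"type":"number"}},"required":["commands"]}

```bash
mkdir -p pics; cat > h.py <<'E'
import numpy as np, cv2
from workcell import *
def snap(n,f):
    s=snapshot(n); cv2.imwrite('pics/'+f,cv2.cvtColor(s['pixels'],cv2.COLOR_RGB2BGR)); np.savez('pics/'+f+'.npz',**s); return s
def ray(s,u,v):
    K=s['K'];T=s['cam_to_world'];d=np.linalg.inv(K)@[u,v,1];d=T[:3,:3]@d
    return T[:3,3],d/np.linalg.norm(d)
def onz(s,u,v,z):
    o,d=ray(s,u,v);return o+d*(z-o[2])/d[2]
E
python3 - <<'E'
from h import *
for n in('side','top','wrist'):
    s=snap(n,n+'0.png');print(n,s['K'].tolist(),np.round(s['cam_to_world'],3).tolist())
st=state();print(st)
E
```

```text
side [[374.95956645886054, 0.0, 315.91264574751995], [0.0, 374.95956645886054, 200.74661550454593], [0.0, 0.0, 1.0]] [[-0.752, 0.314, -0.58, 1.096], [0.66, 0.345, -0.668, 0.594], [-0.01, -0.885, -0.466, 0.534], [0.0, 0.0, 0.0, 1.0]]
top [[422.4536381313961, 0.0, 319.0395949320728], [0.0, 422.4536381313961, 198.9988705842351], [0.0, 0.0, 1.0]] [[-0.007, -0.993, 0.114, 0.457], [-1.0, 0.007, 0.005, -0.063], [-0.006, -0.114, -0.993, 1.028], [0.0, 0.0, 0.0, 1.0]]
wrist [[309.70691628693146, 0.0, 321.17820093205506], [0.0, 309.70691628693146, 200.54335025493256], [0.0, 0.0, 1.0]] [[0.432, 0.857, 0.282, 0.208], [0.902, -0.41, -0.136, 0.621], [-0.001, 0.313, -0.95, 0.372], [0.0, 0.0, 0.0, 1.0]]
{'time': 0.15, 'joints': array([-1.19122265,  0.53702201, -0.00442669,  1.53859421,  0.00258124,
        1.0672673 , -0.07122612]), 'joint_vel': array([ 0.00035026, -0.00309373, -0.00093644, -0.00241822,  0.00251207,
        0.0011257 , -0.00112718]), 'joint_torque': array([ 1.48438474e-03, -5.83784938e+01,  1.04976811e+00, -2.59354413e+01,
        1.24918594e-02,  6.43936000e-03, -1.67291239e-05]), 'tcp_pos': array([0.28006367, 0.58606878, 0.23061534]), 'ee_rot': array([ 0.34856975,  1.542583  , -0.35057767]), 'ft_force': array([-0.17768842, -0.75050468, -0.67665175]), 'torque': array([ 0.01691873, -0.0282749 ,  0.01327782]), 'finger_gap': 0.08543703607111666}
```

View pics/side0.png

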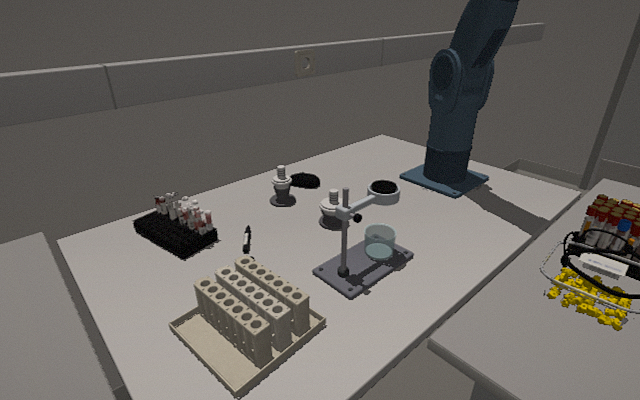

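View pics/top0.png

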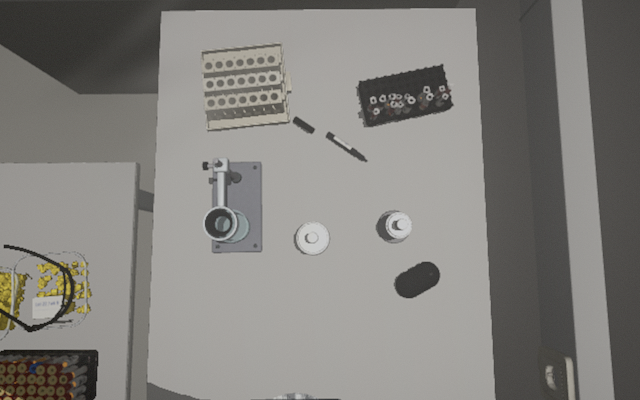

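View pics/wrist0.png

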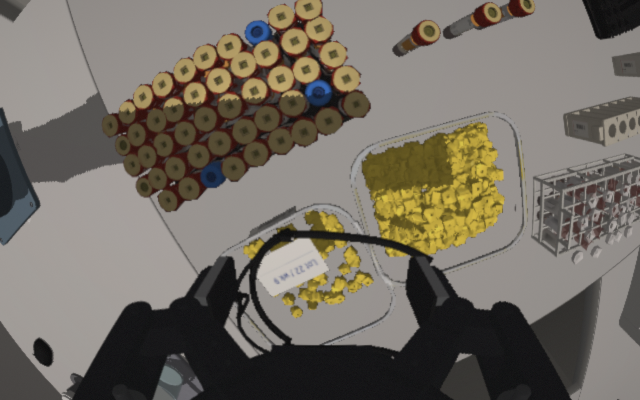

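The side view shows the slim funnel near (282,185), the wide one near (333,210), and the cup at (383,190). In the top view the slim knob is near (399,225) and the cup near (220,222). I'll zoom in to refine these.

```bash
python3 - <<'E'
import cv2,numpy as np
t=cv2.imread('pics/top0.png');s=cv2.imread('pics/side0.png')
a=cv2.resize(t[190:260,365:435],(400,400),interpolation=cv2.INTER_CUBIC)
b=cv2.resize(t[185:255,190:260],(400,400),interpolation=cv2.INTER_CUBIC)
cv2.imwrite('pics/z1.png',np.hstack([a,b]))
a=cv2.resize(s[150:220,250:320],(400,400),interpolation=cv2.INTER_CUBIC)
b=cv2.resize(s[165:235,340:410],(400,400),interpolation=cv2.INTER_CUBIC)
cv2.imwrite('pics/z2.png',np.hstack([a,b]))
E
```

```text
(no output)
```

View pics/z1.png

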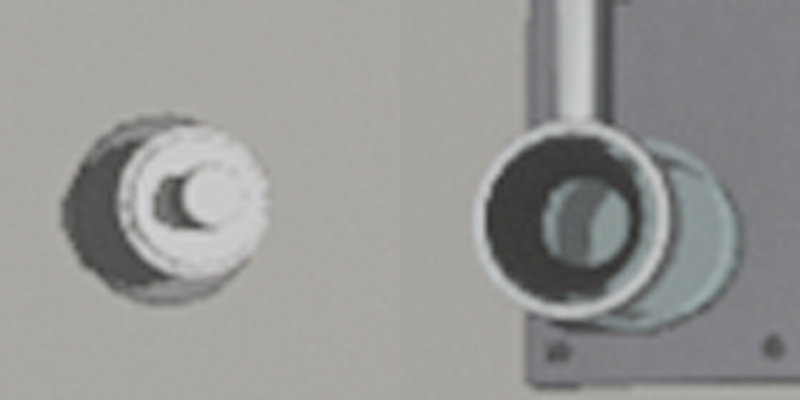

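View pics/z2.png

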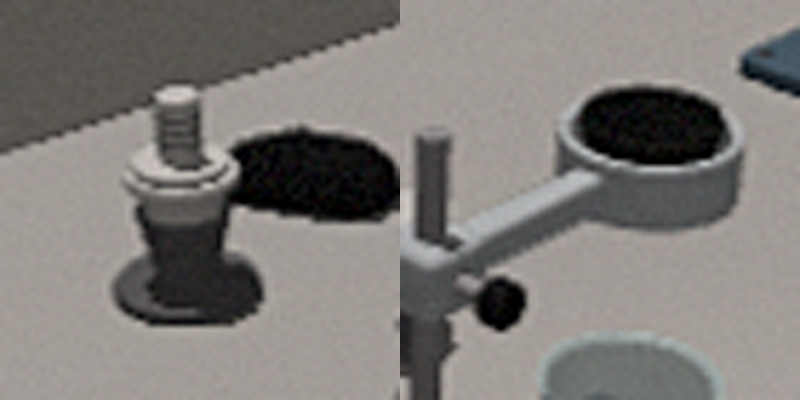

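```bash
python3 - <<'E'
from h import *
t=dict(np.load('pics/top0.png.npz'));s=dict(np.load('pics/side0.png.npz'))
def tri(p,q):
    o1,d1=ray(t,*p);o2,d2=ray(s,*q)
    A=np.stack([d1,-d2],1);k=np.linalg.lstsq(A,o2-o1,rcond=None)[0]
    a=o1+d1*k[0];b=o2+d2*k[1];return (a+b)/2,np.linalg.norm(a-b)
def c(x,y,x0,y0):return (x0+(x+.5)/5.714-.5,y0+(y+.5)/5.714-.5)
fl=c(194,201,365,190);kt=c(211,199,365,190);sk=c(178,95,250,150)
print('flange',onz(t,*fl,.073),'knob',onz(t,*kt,.115),'tri',tri(kt,sk),'side',onz(s,*sk,.115))
rim=c(172,220,190,185);sr=c(650,134,340-0,165)
sr=c(250,134,340,165)
print('rim',tri(rim,sr),[onz(t,*rim,z) for z in(.14,.17,.2)])
rod=c(33,132,340,165);
print('rod top side',onz(s,*rod,.22)); 
# rim width
for a in [(75,220),(270,220),(172,118),(172,322)]: print(onz(t,*c(*a,190,185),.17))
# base plate corners, z=.012
for u,v in [(212.5,251.5),(261.5,251.5),(261.5,162.5),(212.5,162.5)]: print('pl',onz(t,u,v,.012))
# rest foot
for z in [.0]: print(onz(t,*c(160,211,365,190),z))
E
```

```text
flange [ 0.50629779 -0.23722785  0.073     ] knob [ 0.50482392 -0.23600333  0.115     ] tri (array([ 0.5062361 , -0.2373833 ,  0.11367315]), np.float64(0.003462607651265474)) side [ 0.5090415  -0.23637039  0.115     ]
rim (array([0.507395  , 0.14053461, 0.17884239]), np.float64(0.0023611541740011415)) [array([0.50891643, 0.15081321, 0.14      ]), array([0.50714983, 0.14358077, 0.17      ]), array([0.50538324, 0.13634833, 0.2       ])]
rod top side [0.62903653 0.14267491 0.22      ]
[0.50738802 0.17815162 0.17      ]
[0.5069093  0.10867032 0.17      ]
[0.54362549 0.14431999 0.17      ]
[0.47102403 0.14284864 0.17      ]
pl [0.4486705  0.19749836 0.012     ]
pl [0.44790963 0.08031388 0.012     ]
pl [0.66399159 0.08225277 0.012     ]
pl [0.6649228 0.2023011 0.012    ]
[ 0.5059471  -0.23598588  0.        ]
```

```bash
cat >> h.py <<'E'
from scipy.spatial.transform import Rotation as Ro
def rel(target):
    st=state();R=Ro.from_rotvec(st['ee_rot']).as_matrix()
    print('t',round(st['time'],2),'p',np.round(st['tcp_pos'],4),'F',np.round(st['ft_force'],1),'gap',round(st['finger_gap'],4))
    print('R',np.round(R,3).tolist());print('tool delta mm',np.round(1000*R.T@(np.array(target)-st['tcp_pos']),1))
E
python3 - <<'E'
from h import *
rel([.506,-.2365,.231])
E
```

```text
t 0.15 p [0.2801 0.5861 0.2306] F [-0.2 -0.8 -0.7] gap 0.0854
R [[-0.0, 0.431, 0.902], [-0.001, 0.902, -0.431], [-1.0, -0.001, 0.0]]
tool delta mm [ 5.000e-01 -6.448e+02  5.585e+02]
```

Request:
servo_tool(commands=[[0,-15,13,0,100],[0,-29,25,0,100],[0,-30,26,0,100],[0,-30,26,0,100],[0,-30,26,0,100],[0,-30,26,0,100],[0,-30,26,0,100],[0,-30,26,0,100],[0,-30,26,0,100],[0,-30,26,0,100],[0,-30,26,0,100],[0,-30,26,0,100]], newtons=50)

```text
time: 1.35
tcp_pos: [0.4009, 0.146, 0.2313]
ee_rot: [0.35, 1.542, -0.349]
ft_force: [0.7, -0.7, 0.1]
finger_gap: 0.0856
```

Request:
servo_tool(commands=[[0,-30,26,0,100],[0,-30,26,0,100],[0,-30,26,0,100],[0,-30,26,0,100],[0,-30,26,0,100],[0,-30,26,0,100],[0,-30,26,0,100],[0,-30,26,0,100],[0,-30,26,0,100],[0,-20,17,0,100],[0,0,0,0,100],[0,0,0,0,100]])

```text
time: 2.55
tcp_pos: [0.5019, -0.2222, 0.2309]
ee_rot: [0.351, 1.543, -0.35]
ft_force: [0.1, 0.7, 0.1]
finger_gap: 0.0854
```

```bash
python3 - <<'E'
from h import *
rel([.506,-.2365,.231]);print(state()['joints'])
E
```

```text
t 2.55 p [ 0.5019 -0.2222  0.2309] F [0.1 0.7 0.1] gap 0.0854
R [[-0.001, 0.432, 0.902], [0.001, 0.902, -0.432], [-1.0, 0.0, -0.001]]
tool delta mm [ -0.1 -11.2   9.9]
[ 0.01016187  0.38321419  0.41526708  1.82842563 -0.18419135  0.96882537
  1.62773154]
```

Request:
servo_tool(commands=[[0,-6,5,0,100],[0,-5,5,0,100],[0,0,0,0,100]])

```text
time: 2.85
tcp_pos: [0.5068, -0.237, 0.2315]
ee_rot: [0.349, 1.542, -0.35]
ft_force: [0.8, -0.6, 0.5]
finger_gap: 0.0853
```

```bash
python3 - <<'E'
from h import *
rel([.506,-.2365,.083])
s=snap('wrist','w1.png');print(np.round(s['cam_to_world'],3).tolist())
K=s['K'];T=s['cam_to_world']
for p in ([.506,-.2365,.115],[.506,-.2365,.073]):
    c=T[:3,:3].T@(np.array(p)-T[:3,3]);th=np.arctan2(np.hypot(c[0],c[1]),c[2]);r=K[0,0]*th
    print(K[0,2]+r*c[0]/np.hypot(*c[:2]),K[1,2]+r*c[1]/np.hypot(*c[:2]))
E
```

```text
t 2.85 p [ 0.5068 -0.237   0.2315] F [ 0.8 -0.6  0.5] gap 0.0853
R [[0.0, 0.431, 0.902], [-0.001, 0.902, -0.431], [-1.0, -0.0, 0.001]]
tool delta mm [148.5   0.2  -1.1]
[[0.432, 0.857, 0.283, 0.434], [0.902, -0.41, -0.135, -0.202], [0.0, 0.313, -0.95, 0.373], [0.0, 0.0, 0.0, 1.0]]
321.3625597591328 194.54372820952858
321.3235921912581 182.1735467031714
```

View pics/w1.png

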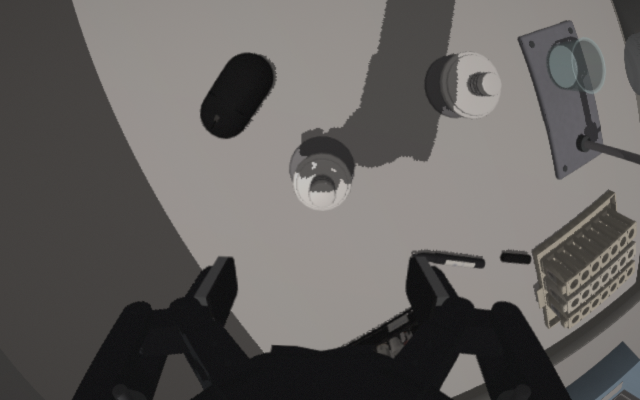

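```bash
python3 - <<'E'
import cv2
t=cv2.imread('pics/w1.png')
g=cv2.resize(t[130:220,280:370],(576,576),interpolation=cv2.INTER_CUBIC)
cv2.imwrite('pics/z3.png',cv2.convertScaleAbs(g,alpha=1.6))
E
```

```text
(no output)
```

View pics/z3.png

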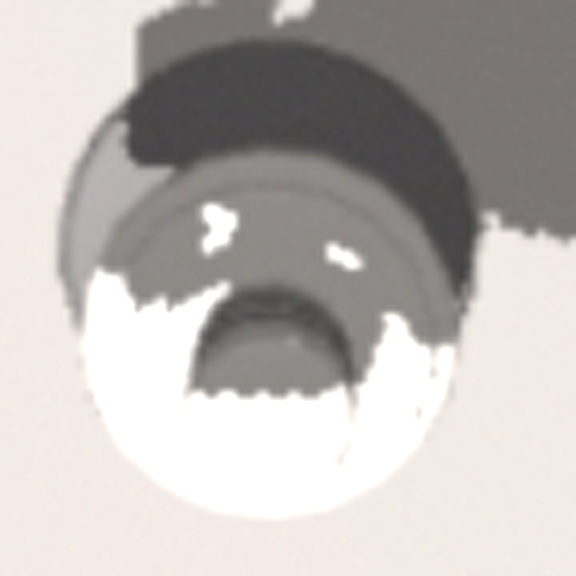

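The funnel's flange is centred at pixel (322,181), against a predicted (321,182), so its pose is confirmed to about 1 mm. Now I'll descend.

Request:
servo_tool(commands=[[10,1,-1,0,100],[20,0,0,0,100],[25,0,0,0,100],[25,0,0,0,100],[25,0,0,0,100],[20,0,0,0,100],[10,0,0,0,100],[8,0,0,0,100],[4,0,0,0,100],[0,0,0,0,100],[0,0,0,0,100]])

```text
time: 4.0
tcp_pos: [0.5066, -0.2354, 0.085]
ee_rot: [0.349, 1.541, -0.35]
ft_force: [-0.3, 0.3, 0.5]
finger_gap: 0.0853
```

Request:
servo_tool(commands=[[0,0,0,0,0],[0,0,0,0,0],[0,0,0,0,0],[0,0,0,0,0],[0,0,0,0,0],[0,0,0,0,0],[0,0,0,0,0],[0,0,0,0,0]], newtons=50)

```text
time: 4.8
tcp_pos: [0.5062, -0.2353, 0.0845]
ee_rot: [0.35, 1.542, -0.35]
ft_force: [-1.2, -0.7, 5.2]
finger_gap: 0.0226
```

Request:
servo_tool(commands=[[0,0,0,0,0],[0,0,0,0,0],[-2,0,0,0,0],[-3,0,0,0,0],[-5,0,0,0,0],[-5,0,0,0,0]])

```text
time: 5.4
tcp_pos: [0.506, -0.2351, 0.0996]
ee_rot: [0.35, 1.543, -0.35]
ft_force: [0.4, 1.1, -0.9]
finger_gap: 0.0228
```

```bash
python3 - <<'E'
from h import *
rel([.506,-.2365,.083])
snap('wrist','w2.png')
E
```

```text
t 5.4 p [ 0.506  -0.2351  0.0996] F [ 0.4  1.1 -0.9] gap 0.0228
R [[-0.0, 0.431, 0.902], [0.0, 0.902, -0.431], [-1.0, 0.0, -0.0]]
tool delta mm [16.6 -1.3  0.7]
```

View pics/w2.png

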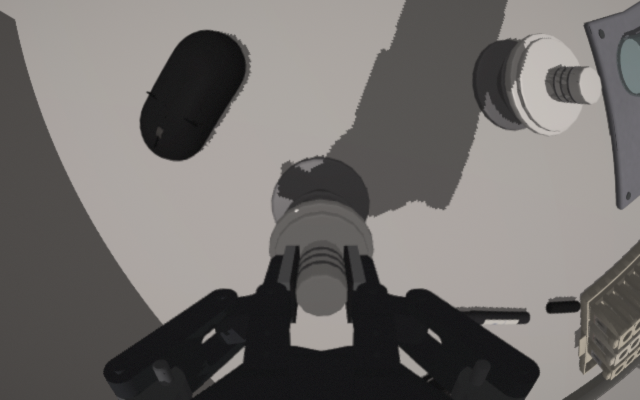

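The wrist view shows the knob (322,285) gripped and the funnel rising with the arm. Continuing the lift.

Request:
servo_tool(commands=[[-10,0,0,0,0],[-15,0,0,0,0],[-20,0,0,0,0],[-22,0,0,0,0],[-25,0,0,0,0],[-25,0,0,0,0],[-25,0,0,0,0],[-25,0,0,0,0],[-20,0,0,0,0],[-10,0,0,0,0],[-4,0,0,0,0],[0,0,0,0,0]])

```text
time: 6.65
tcp_pos: [0.506, -0.2351, 0.3004]
ee_rot: [0.35, 1.542, -0.349]
ft_force: [-0.0, -0.2, -1.6]
finger_gap: 0.0225
```

```bash
python3 - <<'E'
from h import *
rel([.5075,.1405,.30])
snap('side','s2.png')
E
```

```text
t 6.65 p [ 0.506  -0.2351  0.3004] F [-0.  -0.2 -1.6] gap 0.0225
R [[0.0, 0.431, 0.902], [0.0, 0.902, -0.431], [-1.0, 0.0, 0.0]]
tool delta mm [   0.5  339.6 -160.5]
```

View pics/s2.png

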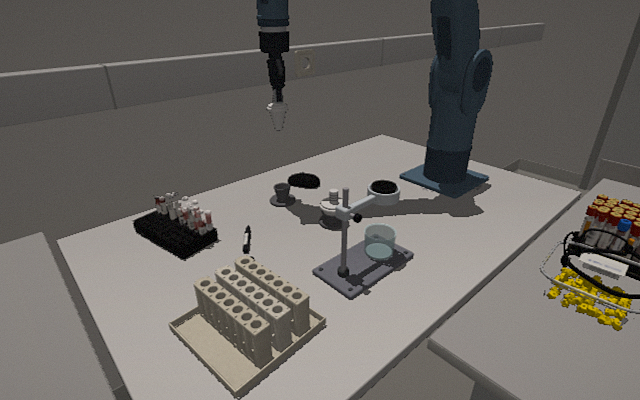

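The slim funnel hangs upright at (278,115), its rest is empty, and the wide funnel hasn't moved. Next is the traverse.

Request:
servo_tool(commands=[[0,8,-4,0,0],[0,18,-8,0,0],[0,28,-13,0,0],[0,32,-15,0,0],[0,34,-16,0,0],[0,34,-16,0,0],[0,34,-16,0,0],[0,34,-16,0,0],[0,34,-16,0,0],[0,32,-15,0,0],[0,24,-12,0,0],[0,15,-8,0,0]])

```text
time: 7.9
tcp_pos: [0.506, 0.13, 0.2993]
ee_rot: [0.347, 1.545, -0.347]
ft_force: [-0.6, -0.1, -0.8]
finger_gap: 0.0227
```

Request:
servo_tool(commands=[[0,8,-4,0,0],[0,4,-2,0,0],[0,0,0,0,0],[0,0,0,0,0],[0,0,0,0,0]])

```text
time: 8.4
tcp_pos: [0.5071, 0.139, 0.3003]
ee_rot: [0.351, 1.542, -0.351]
ft_force: [0.9, 0.1, -1.6]
finger_gap: 0.0229
```

```bash
python3 - <<'E'
from h import *
rel([.5075,.1405,.30])
import cv2
a=snap('side','s3.png');b=snap('top','t3.png');w=snap('wrist','w3.png')
c=lambda s,y,x:cv2.resize(cv2.cvtColor(s['pixels'],cv2.COLOR_RGB2BGR)[y:y+130,x:x+130],(400,400),interpolation=cv2.INTER_CUBIC)
cv2.imwrite('pics/z4.png',np.hstack([c(a,90,320),c(b,160,160)]))
E
```

```text
t 8.4 p [0.5071 0.139  0.3003] F [ 0.9  0.1 -1.6] gap 0.0229
R [[0.0, 0.433, 0.902], [-0.0, 0.902, -0.433], [-1.0, -0.0, 0.0]]
tool delta mm [ 0.3  1.5 -0.3]
```

View pics/z4.png

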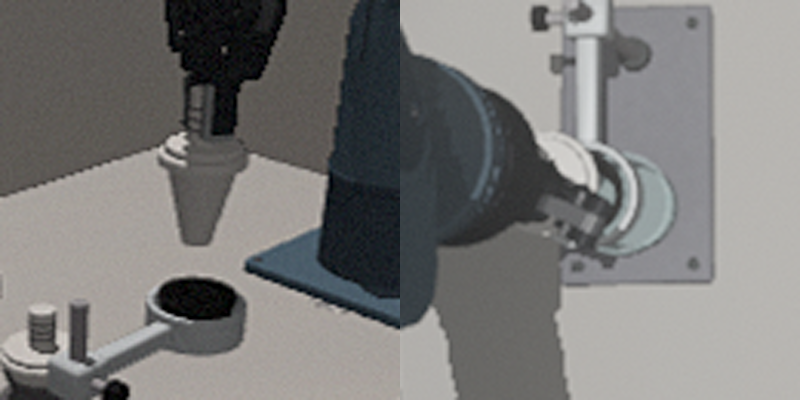

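View pics/w3.png

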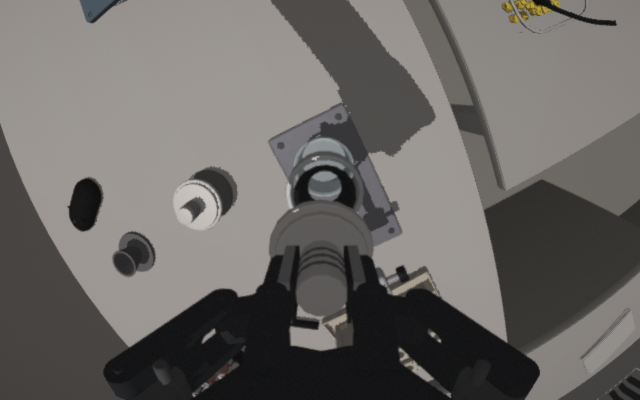

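```bash
python3 - <<'E'
import cv2
t=cv2.imread('pics/w3.png')
g=cv2.resize(t[125:225,270:380],(880,800),interpolation=cv2.INTER_CUBIC)[:600,:800]
cv2.imwrite('pics/z5.png',cv2.convertScaleAbs(g,alpha=1.4))
E
```

```text
(no output)
```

View pics/z5.png

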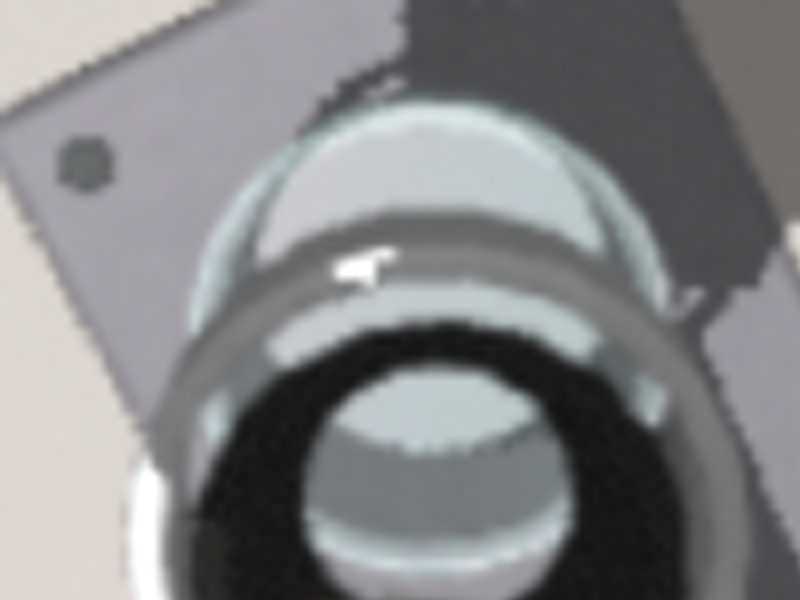

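```bash
python3 - <<'E'
from h import *
s=dict(np.load('pics/w3.png.npz'));K=s['K'];T=s['cam_to_world']
def wz(u,v,z):
    d=np.array([u-K[0,2],v-K[1,2]])/K[0,0];th=np.linalg.norm(d)
    r=np.r_[np.sin(th)*d/th,np.cos(th)];r=T[:3,:3]@r;return T[:3,3]+r*(z-T[2,3])/r[2]
print(wz(324.5,187,.154),wz(324.6,193,.184))
def px(p):
    c=T[:3,:3].T@(np.array(p)-T[:3,3]);r=np.hypot(c[0],c[1]);return K[:2,2]+K[0,0]*np.arctan2(r,c[2])*c[:2]/r
# predicted hole-bottom top/bottom rows for candidates
for dz in(-.003,0,.003):
  c=np.array([.5071,.139,.154])+dz*np.array([.902,-.431,0])+.0025*np.array([.432,.902,0])
  a=np.linspace(0,2*np.pi,73);P=np.array([px(c+.0155*np.array([np.cos(t),np.sin(t),0])) for t in a])
  print(dz,P.min(0),P.max(0))
E
python3 - <<'E'
import cv2,numpy as np
t=cv2.imread('pics/w3.png').astype(int).sum(2)
print([ (v,t[v,324]) for v in range(160,206)])
E
```

```text
[0.50897821 0.14199848 0.154     ] [0.50614338 0.14308404 0.184     ]
-0.003 [307.32612384 167.82870704] [339.56117244 198.9463757 ]
0 [307.37105069 170.90987241] [339.51531045 201.86279216]
0.003 [307.41657958 173.97724739] [339.46856983 204.76098949]
[(160, np.int64(350)), (161, np.int64(421)), (162, np.int64(430)), (163, np.int64(419)), (164, np.int64(338)), (165, np.int64(182)), (166, np.int64(73)), (167, np.int64(56)), (168, np.int64(61)), (169, np.int64(78)), (170, np.int64(185)), (171, np.int64(310)), (172, np.int64(417)), (173, np.int64(428)), (174, np.int64(428)), (175, np.int64(427)), (176, np.int64(425)), (177, np.int64(426)), (178, np.int64(425)), (179, np.int64(427)), (180, np.int64(414)), (181, np.int64(353)), (182, np.int64(274)), (183, np.int64(262)), (184, np.int64(259)), (185, np.int64(257)), (186, np.int64(261)), (187, np.int64(258)), (188, np.int64(259)), (189, np.int64(259)), (190, np.int64(260)), (191, np.int64(266)), (192, np.int64(309)), (193, np.int64(353)), (194, np.int64(389)), (195, np.int64(438)), (196, np.int64(391)), (197, np.int64(350)), (198, np.int64(337)), (199, np.int64(313)), (200, np.int64(254)), (201, np.int64(233)), (202, np.int64(236)), (203, np.int64(253)), (204, np.int64(273)), (205, np.int64(276))]
```

Request:
servo_tool(commands=[[4,2,0,0,0],[10,0,0,0,0],[12,0,0,0,0],[12,0,0,0,0],[10,0,0,0,0],[6,0,0,0,0],[4,0,0,0,0],[2,0,0,0,0],[0,0,0,0,0],[0,0,0,0,0]])

```text
time: 9.55
tcp_pos: [0.5081, 0.142, 0.2407]
ee_rot: [0.35, 1.542, -0.349]
ft_force: [-0.2, -1.1, -1.1]
finger_gap: 0.0224
```

```bash
python3 - <<'E'
from h import *
rel([.5075,.1405,.2075])
import cv2
a=snap('side','s4.png');w=snap('wrist','w4.png')
c=lambda s,y,x,n:cv2.resize(cv2.cvtColor(s['pixels'],cv2.COLOR_RGB2BGR)[y:y+n,x:x+n],(400,400),interpolation=cv2.INTER_CUBIC)
cv2.imwrite('pics/z6.png',np.hstack([c(a,130,340,80),c(w,130,255,130)]))
E
```

```text
t 9.55 p [0.5081 0.142  0.2407] F [-0.2 -1.1 -1.1] gap 0.0224
R [[0.001, 0.431, 0.902], [0.0, 0.902, -0.431], [-1.0, 0.001, 0.001]]
tool delta mm [33.2 -1.6  0.1]
```

View pics/z6.png

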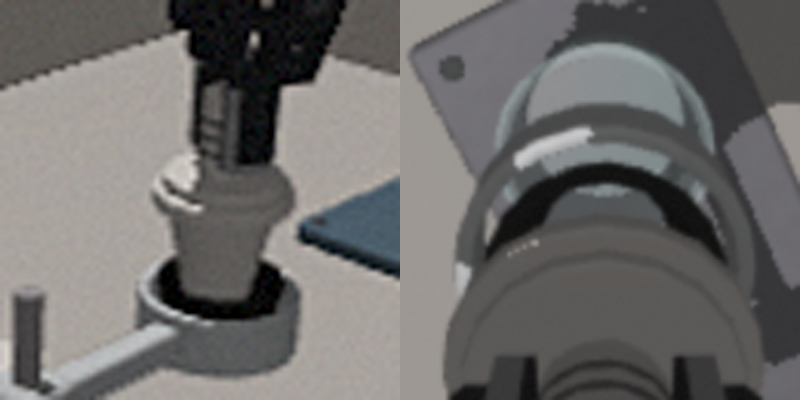

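Both views show the funnel tip centred over the hole (wrist: funnel at column 603 of the crop, cup at 606). Lowering it gently.

Request:
servo_tool(commands=[[2,0,0,0,0],[2,0,0,0,0],[2,0,0,0,0],[2,0,0,0,0],[2,0,0,0,0],[0,0,0,0,0]])

```text
time: 10.25
tcp_pos: [0.5076, 0.1418, 0.2299]
ee_rot: [0.349, 1.543, -0.35]
ft_force: [-0.3, 0.4, -1.2]
finger_gap: 0.0226
```

Request:
servo_tool(commands=[[2,0,0,0,0],[1,0,0,0,0],[1,0,0,0,0],[1,0,0,0,0],[0,0,0,0,0]])

```text
time: 10.75
tcp_pos: [0.5078, 0.1419, 0.2252]
ee_rot: [0.349, 1.543, -0.35]
ft_force: [-0.2, -0.5, -0.8]
finger_gap: 0.0226
```

Request:
servo_tool(commands=[[1,0,0,0,0],[1,0,0,0,0],[1,0,0,0,0],[0,0,0,0,0]])

```text
time: 11.15
tcp_pos: [0.5077, 0.1419, 0.2221]
ee_rot: [0.349, 1.543, -0.35]
ft_force: [0.1, 0.6, -0.7]
finger_gap: 0.0226
```

Request:
servo_tool(commands=[[1,0,0,0,0],[1,0,0,0,0],[1,0,0,0,0],[0,0,0,0,0]])

```text
time: 11.55
tcp_pos: [0.5077, 0.1419, 0.2191]
ee_rot: [0.349, 1.543, -0.35]
ft_force: [0.4, -0.1, -1.3]
finger_gap: 0.0229
```

Request:
servo_tool(commands=[[1,0,0,0,0],[1,0,0,0,0],[0,0,0,0,0]])

```text
time: 11.85
tcp_pos: [0.5077, 0.1419, 0.2171]
ee_rot: [0.349, 1.543, -0.35]
ft_force: [0.6, 0.6, -2.1]
finger_gap: 0.0229
```

Request:
servo_tool(commands=[[1,0,0,0,0],[1,0,0,0,0],[0,0,0,0,0]])

```text
time: 12.15
tcp_pos: [0.5077, 0.1423, 0.2152]
ee_rot: [0.35, 1.543, -0.349]
ft_force: [0.1, 1.3, -1.8]
finger_gap: 0.0224
```

Request:
servo_tool(commands=[[1,0,0,0,0],[1,0,0,0,0],[0,0,0,0,0]])

```text
time: 12.45
tcp_pos: [0.5076, 0.1424, 0.2133]
ee_rot: [0.35, 1.543, -0.349]
ft_force: [-2.1, 2.1, 1.4]
finger_gap: 0.0224
```

Request:
servo_tool(commands=[[1,0,0,0,0],[1,0,0,0,0],[0,0,0,0,0]])

```text
time: 12.75
tcp_pos: [0.5073, 0.1426, 0.2114]
ee_rot: [0.35, 1.543, -0.349]
ft_force: [-3.8, 3.7, 4.1]
finger_gap: 0.0227
```

Contact is at TCP z≈0.214, with a sideways push towards (-x,+y). I'll comply with it.

Request:
servo_tool(commands=[[0,0.2,-0.5,0,0],[0,0.2,-0.5,0,0],[0,0,0,0,0]])

```text
time: 13.05
tcp_pos: [0.5072, 0.1427, 0.2114]
ee_rot: [0.35, 1.542, -0.35]
ft_force: [-2.3, 2.1, 3.8]
finger_gap: 0.0228
```

```bash
python3 - <<'E'
from h import *
rel([.507,.1425,.2075])
E
```

```text
t 13.05 p [0.5072 0.1427 0.2114] F [-2.3  2.1  3.8] gap 0.0228
R [[0.0, 0.431, 0.902], [-0.0, 0.902, -0.431], [-1.0, 0.0, 0.0]]
tool delta mm [ 3.9 -0.2 -0.1]
```

Request:
servo_tool(commands=[[0,0.3,-0.7,0,0],[0,0.2,-0.6,0,0],[0,0,0,0,0],[0,0,0,0,0]])

```text
time: 13.45
tcp_pos: [0.5066, 0.1431, 0.2112]
ee_rot: [0.35, 1.541, -0.35]
ft_force: [0.8, -0.9, -0.2]
finger_gap: 0.0224
```

Request:
servo_tool(commands=[[0.5,0,0,0,0],[0.5,0,0,0,0],[0,0,0,0,0]])

```text
time: 13.75
tcp_pos: [0.5065, 0.1432, 0.2107]
ee_rot: [0.35, 1.542, -0.35]
ft_force: [-0.0, -1.7, 5.3]
finger_gap: 0.0224
```

Request:
servo_tool(commands=[[0.5,0,0,0,0],[0,0,0,0,0],[0,0,0,0,0]])

```text
time: 14.05
tcp_pos: [0.5065, 0.1433, 0.2103]
ee_rot: [0.35, 1.542, -0.35]
ft_force: [0.1, -2.6, 5.3]
finger_gap: 0.0228
```

Request:
servo_tool(commands=[[0.5,0,0,0,0],[0,0,0,0,0],[0,0,0,0,0]])

```text
time: 14.35
tcp_pos: [0.5065, 0.1432, 0.2098]
ee_rot: [0.35, 1.542, -0.35]
ft_force: [-0.5, -2.5, 5.6]
finger_gap: 0.0226
```

Request:
servo_tool(commands=[[0.5,0,0,0,0],[0,0,0,0,0],[0,0,0,0,0]])

```text
time: 14.65
tcp_pos: [0.5065, 0.1432, 0.2093]
ee_rot: [0.35, 1.542, -0.35]
ft_force: [-0.4, -2.4, 6.2]
finger_gap: 0.0228
```

Request:
servo_tool(commands=[[0.5,-0.4,0.2,0,0],[0,-0.3,0.1,0,0],[0.5,0,0,0,0],[0,0,0,0,0],[0.5,0,0,0,0],[0,0,0,0,0],[0,0,0,0,0]])

```text
time: 15.35
tcp_pos: [0.5066, 0.1431, 0.2079]
ee_rot: [0.35, 1.541, -0.349]
ft_force: [-0.9, -0.4, 5.9]
finger_gap: 0.0225
```

Request:
servo_tool(commands=[[0.5,0,0,0,0],[0,0,0,0,0],[0.5,0,0,0,0],[0,0,0,0,0],[0,0,0,0,0]])

```text
time: 15.85
tcp_pos: [0.5066, 0.1431, 0.2069]
ee_rot: [0.35, 1.542, -0.349]
ft_force: [-1.0, -1.6, 6.1]
finger_gap: 0.0229
```

Request:
servo_tool(commands=[[0.5,0,0,0,0],[0,0,0,0,0],[0,0,0,0,0]])

```text
time: 16.15
tcp_pos: [0.5066, 0.1431, 0.2064]
ee_rot: [0.35, 1.541, -0.349]
ft_force: [-0.7, -0.6, 5.1]
finger_gap: 0.023
```

Request:
servo_tool(commands=[[0.5,0,0,0,0],[0,0,0,0,0],[0,0,0,0,0]])

```text
time: 16.45
tcp_pos: [0.5066, 0.1431, 0.2059]
ee_rot: [0.35, 1.541, -0.349]
ft_force: [-0.7, -0.5, 5.6]
finger_gap: 0.0225
```

Request:
servo_tool(commands=[[0.5,0,0,0,0],[0,0,0,0,0],[0,0,0,0,0]])

```text
time: 16.75
tcp_pos: [0.5066, 0.1431, 0.2054]
ee_rot: [0.35, 1.541, -0.349]
ft_force: [0.3, -1.4, 5.7]
finger_gap: 0.0225
```

Request:
servo_tool(commands=[[0.5,0,0,0,0],[0,0,0,0,0],[0,0,0,0,0]])

```text
time: 17.05
tcp_pos: [0.5066, 0.1431, 0.205]
ee_rot: [0.35, 1.541, -0.349]
ft_force: [-0.4, -1.3, 6.4]
finger_gap: 0.023
```

Request:
servo_tool(commands=[[0.5,0,0,0,0],[0,0,0,0,0],[0,0,0,0,0]])

```text
time: 17.35
tcp_pos: [0.5067, 0.1431, 0.2048]
ee_rot: [0.35, 1.541, -0.349]
ft_force: [-1.9, -1.6, 10.1]
finger_gap: 0.0223
```

The force is rising after about 6 mm of travel, so it's at the hard stop. One more small push to confirm.

Request:
servo_tool(commands=[[0.4,0,0,0,0],[0,0,0,0,0],[0,0,0,0,0]])

```text
time: 17.65
tcp_pos: [0.5068, 0.143, 0.2047]
ee_rot: [0.351, 1.541, -0.349]
ft_force: [-2.3, -1.9, 11.5]
finger_gap: 0.0225
```

Request:
servo_tool(commands=[[0.3,0,0,0,0],[0,0,0,0,0],[0,0,0,0,0]])

```text
time: 17.95
tcp_pos: [0.5068, 0.1431, 0.2047]
ee_rot: [0.351, 1.541, -0.349]
ft_force: [-4.2, -2.5, 14.6]
finger_gap: 0.0229
```

```bash
python3 - <<'E'
from h import *
rel([.507,.1425,.2075])
import cv2
a=snap('side','s5.png');w=snap('wrist','w5.png')
c=lambda s,y,x,n:cv2.resize(cv2.cvtColor(s['pixels'],cv2.COLOR_RGB2BGR)[y:y+n,x:x+n],(400,400),interpolation=cv2.INTER_CUBIC)
cv2.imwrite('pics/z7.png',np.hstack([c(a,130,340,80),c(w,130,255,130)]))
E
```

```text
t 17.95 p [0.5068 0.1431 0.2047] F [-4.2 -2.5 14.6] gap 0.0229
R [[0.002, 0.431, 0.902], [0.001, 0.902, -0.431], [-1.0, 0.001, 0.001]]
tool delta mm [-2.8 -0.4  0.4]
```

View pics/z7.png

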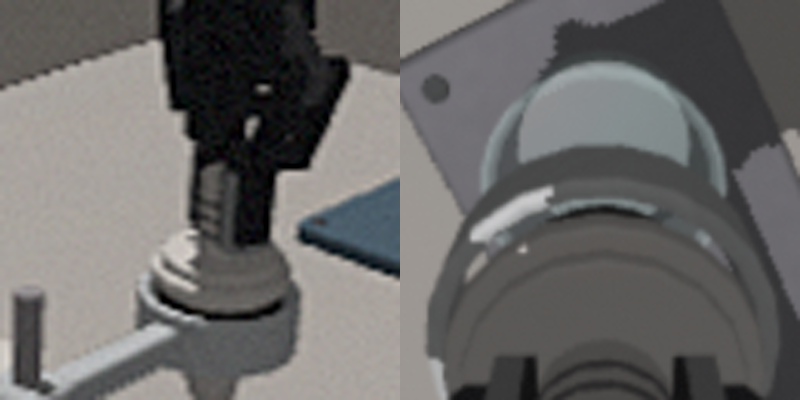

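The funnel is seated with its tip visible below the cup, and the force is firm against the stop with no further travel. I'll unload the arm and open the gripper.

Request:
servo_tool(commands=[[-0.5,-0.5,-0.4,0,0],[-0.5,-0.3,-0.5,0,0],[-0.3,0,0,0,0],[0,0,0,0,0]])

```text
time: 18.45
tcp_pos: [0.5061, 0.1431, 0.2048]
ee_rot: [0.35, 1.54, -0.348]
ft_force: [3.8, 0.9, 1.5]
finger_gap: 0.0228
```

Request:
servo_tool(commands=[[0,0,0,0,40],[0,0,0,0,60],[0,0,0,0,80],[0,0,0,0,100],[0,0,0,0,100],[0,0,0,0,100],[0,0,0,0,100],[0,0,0,0,100]])

```text
time: 19.25
tcp_pos: [0.5049, 0.1426, 0.2044]
ee_rot: [0.35, 1.542, -0.35]
ft_force: [0.8, 0.9, -0.3]
finger_gap: 0.0855
```

Request:
servo_tool(commands=[[-2,0,0,0,100],[-5,0,0,0,100],[-10,0,0,0,100],[-15,0,0,0,100],[-15,0,0,0,100],[-15,0,0,0,100],[-10,0,0,0,100],[0,0,0,0,100]])

```text
time: 20.05
tcp_pos: [0.5059, 0.1429, 0.2782]
ee_rot: [0.351, 1.54, -0.348]
ft_force: [0.2, 0.3, 0.3]
finger_gap: 0.0853
```

```bash
python3 - <<'E'
from h import *
rel([.507,.1425,.2075])
import cv2
a=snap('side','s6.png');w=snap('wrist','w6.png')
c=lambda s,y,x,n:cv2.resize(cv2.cvtColor(s['pixels'],cv2.COLOR_RGB2BGR)[y:y+n,x:x+n],(400,400),interpolation=cv2.INTER_CUBIC)
cv2.imwrite('pics/z8.png',np.hstack([c(a,130,340,80),c(w,130,255,130)]))
E
```

```text
t 20.05 p [0.5059 0.1429 0.2782] F [0.2 0.3 0.3] gap 0.0853
R [[0.003, 0.431, 0.902], [0.001, 0.902, -0.431], [-1.0, 0.003, 0.002]]
tool delta mm [70.7 -0.1  1. ]
```

View pics/z8.png

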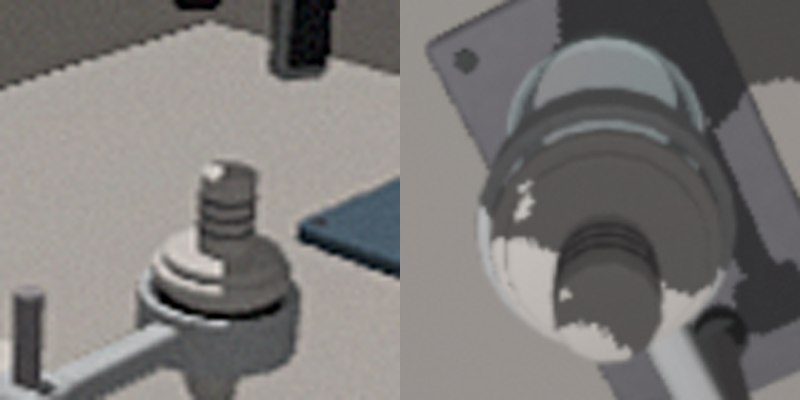

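```bash
python3 - <<'E'
from h import *
s=dict(np.load('pics/s6.png.npz'))
K=s['K'];T=s['cam_to_world']
for z in(.229,.2352,.241):
    c=K@(T[:3,:3].T@(np.array([.5066,.1431,z])-T[:3,3]));print(z,(c[:2]/c[2]-[340,130])*5+2)
a=cv2.imread('pics/side0.png').astype(int);b=cv2.imread('pics/s6.png').astype(int)
d=(abs(a-b).sum(2)>60)
for n,(x0,x1,y0,y1) in dict(wide=(318,340,186,228),pen=(238,256,222,258),mouse=(288,324,170,192)).items(): print(n,d[y0:y1,x0:x1].sum(),d[y0:y1,x0:x1].size)
E
```

```text
0.229 [236.41945121 185.58576219]
0.2352 [237.58466862 171.81857838]
0.241 [238.68252754 158.84724318]
wide 0 924
pen 0 648
mouse 37 792
```

View pics/s6.png

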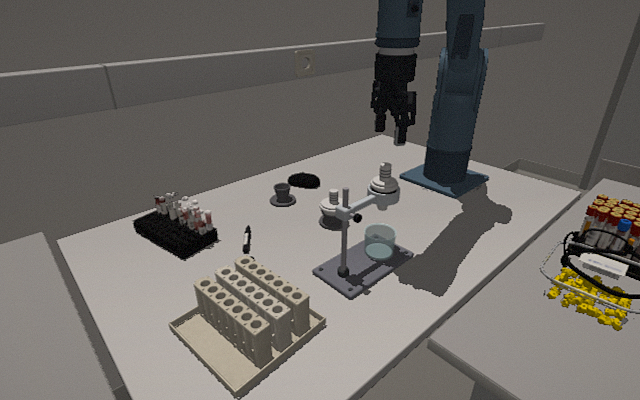

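```bash
python3 - <<'E'
from h import *
print(sign_off())
E
```

```text
the job is handed in; nothing more can be done
None
```

The slim funnel is standing upright and released in the filter stand's seat, and the seal ring is pressed home as far as I can measure. I handed the job in at about 20 s of the 64 s allowed. The sign-off gives no verdict.

- **Moving it:** I lifted the funnel by the knob, carried it over the wide funnel, and lowered it slowly into the seat. It first touched at a TCP height of about 0.214 m, pushing 3–4 N sideways. I followed that push until it was near zero so the funnel could centre itself.
- **Pressing:** The ring slid about 6 mm under a steady load of about 7 N. It then stopped dead while the load rose to about 16 N, below the 25 N limit. I unloaded the arm, opened the gripper and moved clear.
- **Last checks:** The side view shows the funnel upright with its flange just above the cup's rim. The knob top measured about 0.237 m against 0.235 m expected, which is within the camera's accuracy.
- **Bystanders:** The wide funnel and pen are pixel-identical to the first picture. The mouse's area differs in 37 of 792 pixels. I took this to be the slim funnel and its shadow no longer being there, since the arm never came near the mouse.
- **Not checked separately:** I did not see the ring's position directly or press again from above. That it is home rests on the 6 mm of travel and the hard stop.

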